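# Put the re-inked stamp pads away in their colour bays

## Task

Three stamp pads with coloured lids, just re-inked, lie about the table: put each one away, long side leading, in the bay of the rack that has its colour. Keep them flat on the table all the way, sliding them without picking them up or tilting them, and push each one in until the spring catch at the mouth of its bay has snapped back behind it. Leave the candle jar and the two wooden stamps where they stand.

Things in the scene. Friction and masses are not known exactly. Their poses are not given: they have to be found in the camera images.
- rack: low plywood rack screwed to the table, two bays side by side under a clear deck. Origin on the table midway between the mouths; x into the bays, y left, z up. Bay centre lines y = +46 (left) and -46 mm; bays floorless, x = 0 to 146. Guides flare out from x = 0 to -25 (to y = +-102). Walls 17 mm high; deck over x = 40 to 151, 17 to 20 mm up. In all 210 mm wide, x = -25 to 154 (cards there 36 mm high)
- bay_red: the bay with red felt floor liner (0.6 mm, no step) and red card at its back; left or right bay at random. Origin on the table at the middle of its mouth, axes as the rack's. 78 mm wide between walls, so a pad fits with its 72 mm side across, and 146 mm deep: room for two pads, one behind the other. A pad clear of the catch has its centre at x = 55 mm or more; open above as far as x = 40
- bay_blue: the other bay, with blue felt liner and blue card; size, origin and axes as for bay_red
- catch_left (a joint): angle (rad) of the spring-steel catch in the outer (left) wall of the left bay: 0 = sprung out, tooth standing 8 mm into the bay; up to 0.3 = pressed aside by a passing pad. The tooth ramps up from x = 10 mm and ends in a steep back at x = 28 mm, 5 to 11 mm above the table. 2 to 5 N press it aside; about 3 to 8 N push a pad past it
- catch_right (a joint): the same for the right bay, in that bay's outer (right) wall
- pad_red_1: ink pad in a black case with a red lid, 54 (x) x 72 (y) x 13 (z) mm (hard case 12 mm), 0.04 to 0.09 kg; origin at the centre of its underside, z up. Either long side may go in first. It rests on its four corners: pushed squarely on a side by two spaced fingertips it stays against them on curves of about 75 mm radius (long side) or 105 mm (short side)
- pad_red_2: a second pad with a red lid, like the first
- pad_blue: a pad with a blue lid, same size
- candle_jar: amber candle jar with black lid, 57 mm diameter, 63 mm high, standing; origin at the centre of its underside. Bystander
- handle_stamp: beech stamp with a turned handle, base 35 x 43 mm, 74 mm high, standing; origin at the centre of its underside. Bystander
- block_stamp: low wooden block stamp, 22 (x) x 60 (y) x 20 (z) mm; origin at the centre of its underside. Bystander
- kraft_stack: stack of kraft paper sheets lying to the right of the work, 330 (x) x 394 (y) x 22 (z) mm, fixed; origin at the centre of its underside

How it is judged:
At the end, for the whole second after the job is handed in: Both red pads lie flat in the red bay and the blue pad in the blue bay, at rest, long side across (within 0.25 rad), behind the catch (centre at least 53 mm in, within 15 mm of the bay's centre line, underside within 4 mm of the table); both catches have sprung out again (under 0.05 rad) (x of pad_red_1 in the frame of bay_red between 0.053 and 0.15 m and y of pad_red_1 in the frame of bay_red between -0.015 and 0.015 m and x of pad_red_2 in the frame of bay_red between 0.053 and 0.15 m and y of pad_red_2 in the frame of bay_red between -0.015 and 0.015 m and x of pad_blue in the frame of bay_blue between 0.053 and 0.15 m and y of pad_blue in the frame of bay_blue between -0.015 and 0.015 m and height (world z) of each of pad_red_1, pad_red_2, pad_blue below 0.004 m and value of joint each of catch_left, catch_right below 0.05 rad and linear speed of each of pad_red_1, pad_red_2, pad_blue below 0.01 m/s and angle between the x axis of each of pad_red_1, pad_red_2 and the x axis of bay_red, either way round below 0.25 rad and angle between the x axis of pad_blue and the x axis of bay_blue, either way round below 0.25 rad); the robot touches nothing.
It fails at once if a pad is picked up (more than 15 mm off the table) (height (world z) of any of pad_red_1, pad_red_2, pad_blue above 0.015 m).
It fails at once if a pad is tilted by more than 15 degrees (angle between any of pad_red_1, pad_red_2, pad_blue's own z axis and vertical above 0.26 rad).
It fails at once if the candle jar or a wooden stamp is moved by more than 20 mm or knocked over (distance of any of candle_jar, handle_stamp, block_stamp from where it was at the start of the episode above 0.02 m or angle between any of candle_jar, handle_stamp, block_stamp's own z axis and vertical above 0.4 rad).
It also fails if it takes over 72 s, if anything falls off the work surface, if the arm or the gripper's body presses on something with over 40 N, if the wrist force passes 120 N, or if a joint passes its speed limit or range.

## Robot

A 6-joint arm with a two-finger parallel gripper is mounted at the origin on a cart in front of the work surface, level with it; the furniture and walls round the work are solid. World frame = base frame: x ahead of the robot, y to its left, z up, the work surface at z = 0. Lengths are in m, angles in rad, forces in N, time in s.
With the tool pointing down it reaches from about 0.35 to 0.85 m from the base axis. Payload 8.1 kg.
Tool frame: the origin (TCP) lies at the centre of the arm's flange, where the gripper is bolted on; the fingertips stand 186 mm ahead of it and the grasp point (between the pads) lies 167 mm ahead of it; z points along the fingers, y is the line along which they close (so a half turn about z gives the same grasp; the last joint's range is limited). The gripper opens to 93 mm and grips with 3 to 60 N. Pads are 15 mm wide; open, the fingers measure 128 mm over their backs; the gripper's body (75 mm by 188 mm) begins 65 mm behind the grasp point.
Start: joints at [-1.382, 0.13, 1.488, -0, 1.523, -0.085], TCP at [0.162, -0.578, 0.405] pointing down, gripper open.
Joint ranges: [-2.96, 2.96], [-0.89, 2.26], [0.02, 2.5], [-1.34, 4.48], [0, 2.73], [-2.66, 2.66]. Speed limits (rad/s): [2.39, 2.39, 2.79, 3.14, 3.14, 3.14].

## Interface

Orientations are given as a rotation vector (axis times angle).
In Python, from plant import read_state, read_camera, camera_params, robot gives the robot as it stands.
- The arm moves only by the tool carry_out, never from a script. Its argument "targets" is a list of rows, each an object of numbers: "hand": the opening in per cent of the stroke, from 0 (shut) to 100 (fully open); "x", "y", "z": the shift along the tool's x, y, z in m; "ax", "ay", "az": the turn, a rotation vector about the tool's x, y, z in rad. In form: [{"hand": .., "x": .., "y": .., "z": .., "ax": .., "ay": .., "az": ..}, ...]. A call has 1 to 8 rows; each row is the pose to reach, as a shift and turn from the pose commanded when the call began, along the tool's axes at that moment; what a row does not reach only later rows make up. A row lasts 1/8 s, in which the tool goes at most 62.5 mm and 10.7 degrees, less where a joint would pass 70% of its speed; a pose out of reach is approached as far as the arm can. A call with a gripper value outside its range is refused whole. The fingers move at their own pace and stop on an object; "newtons" is the grip in N (left out, the last holds). Time passes only in rows, so rows that repeat a pose let the fingers close. It gives the time, the measured TCP pose, the force, the opening and the grip force at its end, in the units of the state.
- read_state(): the state, without advancing time (a new reading comes with each control period).
- read_camera(name): name is "scene" or "top" or "wrist"; returns (picture, depth): 420x560x3 uint8, blue, green, red; 420x560 float32, m along the optical axis (not along the pixel's ray), 0 where there is no reading.
- camera_params(name): a dict with "fx", "fy", "cx", "cy" (pixels), "position" and "rotation" of the camera in the world. Camera axes: x right, y up, looking along -z (the intrinsics and any distortion apply to the point x, -y, -z); pixel columns grow to the right and rows downward; lengths in m; the calibration is good to about 2 mm. A picture is of the moment at which its call begins: read the wrist's pose just before it. camera_params takes no time and is no camera call; for the wrist camera it gives the pose at the moment of the call.
- robot.close_job(): hands the job in; it is judged then, once.
The state is a dict: "t": time; "q": joint angles; "dq": joint speeds; "joint_torque": joint torques, N m; "tool_pos": TCP position; "orientation": TCP orientation; "force": force on the tool from outside, world axes, zero at the start; "wrist_torque": the same for the moment, N m; "opening": finger opening in m; "gripper_force": force on a finger pad.
Only numpy, scipy, OpenCV 4.12 (cv2) and the standard library are available. Lean on these libraries where they do the work, as an engineer would, in place of code of your own. Each camera call takes 0.05 s, during which the arm holds its last target. There are 200 camera calls.

## Working session

There is one attempt and no reset: what is moved stays moved. The work goes in short steps, Python scripts to look and compute and a tool call to move; the robot and the scene stay as the last step left them, time stands still between calls to the robot, and variables do not carry over. Pictures are saved under pics/ and viewed, at most 10 in all, crops included, and the job is handed in when it is done.

Besides the shell and the picture viewer there is one more tool, called after "Emit:" by a JSON object that holds its "method" and its "body". carry_out: Moves the arm, as the interface text tells. Its arguments: {"type":"object","properties":{"targets":{"type":"array","items":{"type":"object","properties":{"hand":{"type":"number"},"x":{"type":"number"},"y":{"type":"number"},"z":{"type":"number"},"ax":{"type":"number"},"ay":{"type":"number"},"az":{"type":"number"}}}},"newtons":{"type":"number"}},"required":["targets"]}

```bash
mkdir -p pics; python3 - <<'E'
from plant import *
import cv2,numpy as np
s=read_state();print(s)
for n in("top","scene"):
    p,d=read_camera(n);cv2.imwrite(f"pics/{n}0.png",p);np.savez(f"{n}0.npz",p=p,d=d);print(n,camera_params(n))
E
```

```text
{'t': 0.0, 'q': array([-1.38238872e+00,  1.31099222e-01,  1.48926732e+00,  2.10216183e-06,
        1.52300036e+00, -8.53841596e-02]), 'dq': array([ 6.94039046e-04, -2.89345029e-05, -3.08226251e-04, -1.38713311e-03,
       -2.73449955e-04,  1.40332028e-03]), 'joint_torque': array([-3.21254382e-03, -5.59844291e+01, -4.91768539e+01,  7.66702951e-02,
        3.55256803e-02, -2.29676261e-04]), 'tool_pos': array([ 0.16221779, -0.57741418,  0.40373072]), 'orientation': array([-3.11044571e+00, -4.28487083e-01,  1.40125692e-04]), 'force': array([ 0.10793125, -0.51129333, -0.04510315]), 'wrist_torque': array([0.03006564, 0.01610089, 0.0158014 ]), 'gripper_force': 0.0, 'opening': 0.09348625730530659}
top {'fx': 421.9095416365165, 'fy': 421.9095416365165, 'cx': 283.5827327271039, 'cy': 214.8718941759458, 'position': array([ 0.4400576 , -0.01851325,  0.98790826]), 'rotation': array([ 0.10382068, -0.08676519, -1.5478194 ])}
scene {'fx': 444.89516283431084, 'fy': 444.89516283431084, 'cx': 275.31484607779936, 'cy': 212.6624884176235, 'position': array([1.15724941, 0.69814565, 0.91091614]), 'rotation': array([0.35314016, 0.97824928, 2.29781285])}
```

View pics/top0.png

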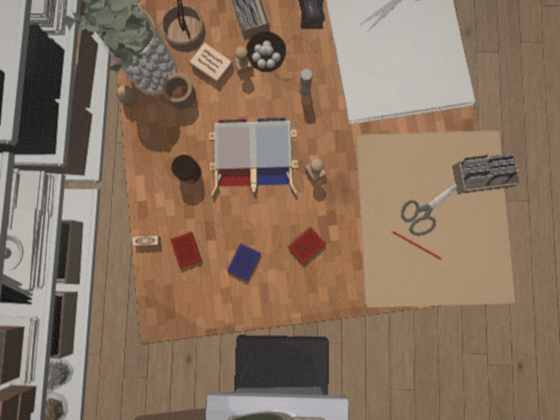

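View pics/scene0.png

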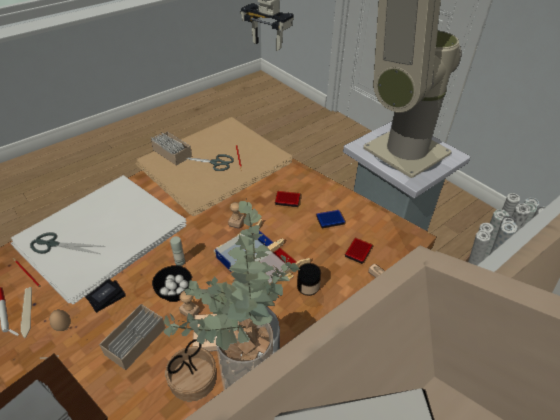

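Top view: rack at about (253,155) with its mouth toward the robot, red bay left (234,175), blue bay right (272,175). Pads: red (186,250), blue (245,263), red (308,245). Jar is at (187,168), handle stamp (317,170), block stamp (146,241).

```bash
cat > h.py <<'E'
import numpy as np,cv2
from scipy.spatial.transform import Rotation as R
from plant import *
def ray(c,uv,z):
    uv=np.atleast_2d(uv).astype(float)
    d=np.c_[(uv[:,0]-c['cx'])/c['fx'],-(uv[:,1]-c['cy'])/c['fy'],-np.ones(len(uv))]
    d=R.from_rotvec(c['rotation']).apply(d);p=c['position']
    return (p+d*((z-p[2])/d[:,2])[:,None])[:,:2]
def masks(p):
    h=cv2.cvtColor(p,cv2.COLOR_BGR2HSV);H,S,V=cv2.split(h)
    r=((H<6)|(H>172))&(S>170)&(V>50); b=(H>110)&(H<130)&(S>130)&(V>50)
    return {'red':r.astype('uint8')*255,'blue':b.astype('uint8')*255}
def blobs(p,c,z,amin=150):
    out=[]
    for n,m in masks(p).items():
        for k in cv2.findContours(m,cv2.RETR_EXTERNAL,cv2.CHAIN_APPROX_NONE)[0]:
            if cv2.contourArea(k)<amin: continue
            w=ray(c,k[:,0],z); (x,y),(a,b),t=cv2.minAreaRect((w*1000).astype('float32'))
            if a>b: a,b,t=b,a,t+90   # t: direction of short side
            t=(t+90)%180-90
            out.append((n,k[:,0].mean(0).round(),round(x),round(y),round(a),round(b),round(t,1)))
    return out
E
python3 - <<'E'
from h import *
p=np.load('top0.npz')['p'];c=camera_params('top')
for o in blobs(p,c,.012,80):print(*o)
print(ray(c,[(187,170),(317,176),(146,241)],[.063][0]),ray(c,[(317,176),(146,241)],.02))
cv2.imwrite('pics/crop0.png',cv2.resize(p[100:300,120:345],(788,700)[:2] if 0 else (675,600),interpolation=cv2.INTER_CUBIC))
E
```

```text
red [185. 250.] 474 219 50 68 -69.0
red [308. 245.] 490 -61 50 67 42.6
red [234. 181.] 637 114 19 61 1.1
[[ 0.6500316   0.21154898]
 [ 0.64196719 -0.07991378]
 [ 0.48905185  0.29403284]] [[ 0.65135419 -0.08276835]
 [ 0.49132965  0.30856345]]
```

View pics/crop0.png

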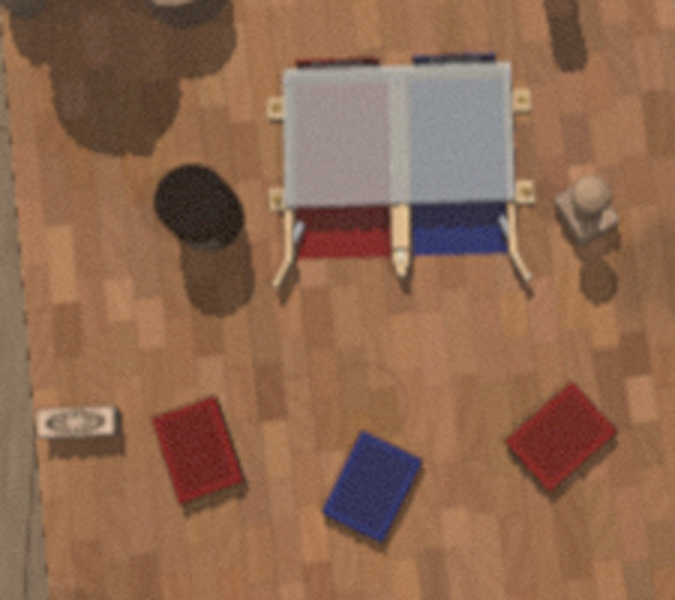

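The crop (3x, offset 120,100) shows deck corners at (288,206), (515,201), (511,62) and (285,68), the red liner front edge at (302..392, 257), and both catches at the outer walls.

```bash
sed -i 's/b=(H>110).*/b=(H>108)\&(H<135)\&(S>100)\&(V>35)/' h.py; cat >> h.py <<'E'
def go(x,y,z,yaw,s=None):
    """shift/turn in tool frame to bring fingertip midpoint-frame TCP to world x,y,z(tip height) with tool y at yaw (deg, mod 180), pointing down"""
    s=s or read_state(); R0=R.from_rotvec(s['orientation']); best=None
    for k in (0,180,-180):
        a=np.radians(yaw+k); ty=np.array([np.cos(a),np.sin(a),0]);tz=np.array([0,0,-1.])
        R1=R.from_matrix(np.c_[np.cross(ty,tz),ty,tz]); rv=(R0.inv()*R1).as_rotvec()
        q6=s['q'][5]+rv[2]; 
        print('yaw',yaw+k,'turn',rv.round(3),'approx q6',q6.round(2))
    d=R0.inv().apply(np.array([x,y,z+.186])-s['tool_pos']); print('shift',d.round(4))
def st(s=None):
    s=s or read_state(); m=R.from_rotvec(s['orientation']).as_matrix()
    print('t',round(s['t'],2),'tip',(s['tool_pos']+.186*m[:,2]).round(4),'yaw_y',np.degrees(np.arctan2(m[1,1],m[0,1])).round(1),'zaxis',m[:,2].round(3),'q',s['q'].round(2),'F',s['force'].round(1),'open',s['opening'].round(4),s['gripper_force'])
E
python3 - <<'E'
from h import *
z=np.load('top0.npz');p=z['p'];c=camera_params('top');cs=camera_params('scene');p2=np.load('scene0.npz')['p']
for o in blobs(p,c,.0125,80):print(*o)
print('scene')
for o in blobs(p2,cs,.0125,80):print(*o)
f=lambda l,z:ray(c,np.array(l)/3+[120,100],z)*1000
print('deck',f([(288,206),(515,201),(511,62),(285,68)],.02).round(1))
print('liner',f([(302,257),(392,257),(412,254),(506,251)],.0).round(1))
print('walltip',f([(278,285),(402,272),(529,281)],.017).round(1))
print('block',f([(38,410),(116,406),(119,432),(40,437)],.02).round(1))
print('hstamp',f([(555,210),(590,242),(617,222)],.01).round(1))
st()
E
```

```text
red [185. 250.] 474 219 50 68 -69.0
red [308. 245.] 490 -61 50 67 42.6
red [234. 181.] 637 114 19 61 1.1
blue [243. 262.] 448 83 50 66 65.1
blue [272. 179.] 644 22 23 68 3.4
scene
red [284. 256.] 651 116 23 62 3.0
red [358. 250.] 478 221 52 72 -68.9
red [287. 198.] 495 -57 55 70 41.4
blue [330. 218.] 454 87 54 70 65.5
deck [[664.3 154.2]
 [671.7 -23.2]
 [784.1 -17.9]
 [775.9 161.2]]
liner [[627.8 145. ]
 [629.2  73.4]
 [631.9  57.6]
 [635.8 -16.9]]
walltip [[602.1 160. ]
 [614.2  63.7]
 [609.1 -35.3]]
block [[500.7 340. ]
 [505.  280.1]
 [485.1 276.6]
 [480.  337.1]]
hstamp [[ 667.4  -54.9]
 [ 642.3  -82.8]
 [ 658.7 -103.8]]Traceback (most recent call last):
  File "<stdin>", line 12, in <module>
  File "h.py", line 34, in st
    print('t',round(s['t'],2),'tip',(s['tool_pos']+.186*m[:,2]).round(4),'yaw_y',np.degrees(np.arctan2(m[1,1],m[0,1])).round(1),'zaxis',m[:,2].round(3),'q',s['q'].round(2),'F',s['force'].round(1),'open',s['opening'].round(4),s['gripper_force'])
                                                                                                                                                                                                           ^^^^^^^^^^^^^^^^^^
AttributeError: 'float' object has no attribute 'round'
```

```bash
sed -i "s/s\['opening'\].round(4)/round(float(s['opening']),4)/" h.py; python3 - <<'E'
from h import *
st();go(.451,.085,.15,65.3)
E
```

```text
t 0.1 tip [ 0.1622 -0.5771  0.2178] yaw_y -74.3 zaxis [-0.     0.002 -1.   ] q [-1.38  0.13  1.49  0.    1.52 -0.09] F [-0.   0.2 -0.8] open 0.0929 0.0
yaw 65.3 turn [-1.000e-03 -2.000e-03 -2.437e+00] approx q6 -2.52
yaw 245.3 turn [-0.002  0.     0.705] approx q6 0.62
yaw -114.7 turn [-0.002  0.     0.705] approx q6 0.62
shift [ 0.4571 -0.5596  0.0688]
```

Emit:
{"method": "carry_out", "body": {"targets": [{"hand":85,"x":0.457,"y":-0.56,"z":0.069,"az":-2.437},{"hand":85,"x":0.457,"y":-0.56,"z":0.069,"az":-2.437},{"hand":85,"x":0.457,"y":-0.56,"z":0.069,"az":-2.437},{"hand":85,"x":0.457,"y":-0.56,"z":0.069,"az":-2.437},{"hand":85,"x":0.457,"y":-0.56,"z":0.069,"az":-2.437},{"hand":85,"x":0.457,"y":-0.56,"z":0.069,"az":-2.437},{"hand":85,"x":0.457,"y":-0.56,"z":0.069,"az":-2.437},{"hand":85,"x":0.457,"y":-0.56,"z":0.069,"az":-2.437}]}}

```text
schema error: expected keys hand, x, y, z, ax, ay, az
```

```bash
python3 - <<'E'
from h import *
st();go(.451,.085,.15,65.3)
E
```

```text
t 0.1 tip [ 0.1622 -0.5771  0.2178] yaw_y -74.3 zaxis [-0.     0.002 -1.   ] q [-1.38  0.13  1.49  0.    1.52 -0.09] F [-0.   0.2 -0.8] open 0.0929 0.0
yaw 65.3 turn [-1.000e-03 -2.000e-03 -2.437e+00] approx q6 -2.52
yaw 245.3 turn [-0.002  0.     0.705] approx q6 0.62
yaw -114.7 turn [-0.002  0.     0.705] approx q6 0.62
shift [ 0.4571 -0.5596  0.0688]
```

Emit:
{"method": "carry_out", "body": {"targets": [{"hand":85,"x":0.457,"y":-0.56,"z":0.069,"ax":0,"ay":0,"az":-2.437},{"hand":85,"x":0.457,"y":-0.56,"z":0.069,"ax":0,"ay":0,"az":-2.437},{"hand":85,"x":0.457,"y":-0.56,"z":0.069,"ax":0,"ay":0,"az":-2.437},{"hand":85,"x":0.457,"y":-0.56,"z":0.069,"ax":0,"ay":0,"az":-2.437},{"hand":85,"x":0.457,"y":-0.56,"z":0.069,"ax":0,"ay":0,"az":-2.437},{"hand":85,"x":0.457,"y":-0.56,"z":0.069,"ax":0,"ay":0,"az":-2.437},{"hand":85,"x":0.457,"y":-0.56,"z":0.069,"ax":0,"ay":0,"az":-2.437},{"hand":85,"x":0.457,"y":-0.56,"z":0.069,"ax":0,"ay":0,"az":-2.437}]}}

```text
t: 1.1
tool_pos: [0.3611, -0.1194, 0.357]
orientation: [1.978, 2.44, 0.0]
force: [0.6, -0.1, 0.5]
opening: 0.079
gripper_force: 0.0
```

```bash
python3 - <<'E'
from h import *
st();go(.451,.085,.15,65.3)
E
```

```text
t 1.1 tip [ 0.3612 -0.1194  0.171 ] yaw_y 12.0 zaxis [ 0.001 -0.    -1.   ] q [-0.45 -0.48  2.12  0.    1.51 -0.66] F [ 0.6 -0.1  0.5] open 0.079 0.0
yaw 65.3 turn [ 0.     0.001 -0.931] approx q6 -1.59
yaw 245.3 turn [ 1.000e-03 -0.000e+00  2.211e+00] approx q6 1.55
yaw -114.7 turn [ 1.000e-03 -0.000e+00  2.211e+00] approx q6 1.55
shift [0.1813 0.1303 0.021 ]
```

Emit:
{"method": "carry_out", "body": {"targets": [{"hand":85,"x":0.181,"y":0.13,"z":0.021,"ax":0,"ay":0,"az":-0.931},{"hand":85,"x":0.181,"y":0.13,"z":0.021,"ax":0,"ay":0,"az":-0.931},{"hand":85,"x":0.181,"y":0.13,"z":0.021,"ax":0,"ay":0,"az":-0.931},{"hand":85,"x":0.181,"y":0.13,"z":0.021,"ax":0,"ay":0,"az":-0.931},{"hand":85,"x":0.181,"y":0.13,"z":0.021,"ax":0,"ay":0,"az":-0.931},{"hand":85,"x":0.181,"y":0.13,"z":0.021,"ax":0,"ay":0,"az":-0.931},{"hand":85,"x":0.181,"y":0.13,"z":0.021,"ax":0,"ay":0,"az":-0.931}]}}

```text
t: 1.98
tool_pos: [0.4516, 0.0819, 0.3361]
orientation: [-0.688, -3.065, 0.0]
force: [0.1, -1.0, -0.1]
opening: 0.079
gripper_force: 0.0
```

```bash
python3 - <<'E'
from h import *
st();c=camera_params('wrist');p,d=read_camera('wrist');print(c['position'])
for o in blobs(p,c,.0125,800):print(*o)
go(.451,.085,.005,65.3)
cv2.imwrite('pics/w1.png',p)
E
```

```text
t 1.98 tip [0.4516 0.0818 0.1501] yaw_y 64.7 zaxis [-0. -0. -1.] q [ 0.07 -0.22  1.95 -0.    1.41 -1.06] F [ 0.1 -1.  -0.1] open 0.079 0.0
[0.37806224 0.11622884 0.31600727]
red [423. 164.] 474 219 52 70 -69.1
blue [309. 374.] 649 24 54 69 2.6
blue [283. 198.] 448 85 52 70 65.4
yaw 65.3 turn [-0.   -0.   -0.01] approx q6 -1.07
yaw 245.3 turn [-0.     0.     3.132] approx q6 2.07
yaw -114.7 turn [-0.     0.     3.132] approx q6 2.07
shift [0.002  0.0026 0.1452]
```

View pics/w1.png

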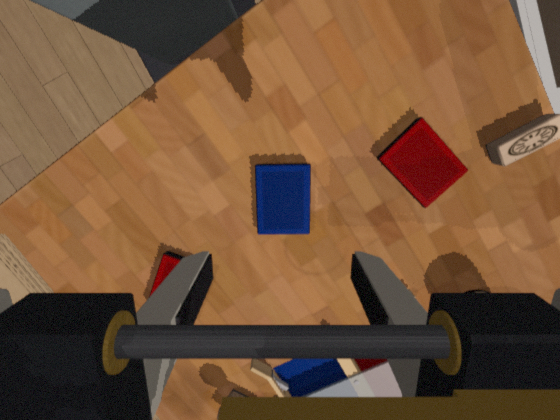

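The wrist view shows the blue pad at (283,198), square between the fingers. I go down and grip it lightly at table level.

Emit:
{"method": "carry_out", "body": {"targets": [{"hand":85,"x":0.004,"y":0.002,"z":0.06,"ax":0,"ay":0,"az":-0.01},{"hand":85,"x":0.004,"y":0.002,"z":0.11,"ax":0,"ay":0,"az":-0.01},{"hand":85,"x":0.004,"y":0.002,"z":0.135,"ax":0,"ay":0,"az":-0.01},{"hand":85,"x":0.004,"y":0.002,"z":0.145,"ax":0,"ay":0,"az":-0.01},{"hand":62,"x":0.004,"y":0.002,"z":0.145,"ax":0,"ay":0,"az":-0.01},{"hand":50,"x":0.004,"y":0.002,"z":0.145,"ax":0,"ay":0,"az":-0.01},{"hand":50,"x":0.004,"y":0.002,"z":0.145,"ax":0,"ay":0,"az":-0.01}], "newtons": 6}}

```text
t: 2.9
tool_pos: [0.4498, 0.0857, 0.1926]
orientation: [0.665, 3.068, 0.001]
force: [0.2, -0.7, 1.0]
opening: 0.0537
gripper_force: 0.3
```

```bash
cat >> h.py <<'E'
O=np.array([.6295,.064]);YW=2.8
def rk(x,y):
    a=np.radians(YW); return O+[x*np.cos(a)-y*np.sin(a),x*np.sin(a)+y*np.cos(a)]
E
python3 - <<'E'
from h import *
st();print(rk(-60,0)*0+rk(-.06,-.046));go(*rk(-.06,-.046),.005,2.8)
E
```

```text
t 2.9 tip [0.4503 0.0857 0.0066] yaw_y 65.5 zaxis [ 0.002  0.    -1.   ] q [ 0.08 -0.03  2.07 -0.    1.1  -1.07] F [ 0.2 -0.7  1. ] open 0.0537 0.29309386387467384
[0.57181872 0.01512393]
yaw 2.8 turn [2.000e-03 1.000e-03 1.095e+00] approx q6 0.03
yaw 182.8 turn [-2.000e-03  3.000e-03 -2.047e+00] approx q6 -3.11
yaw -177.2 turn [-2.000e-03  3.000e-03 -2.047e+00] approx q6 -3.11
shift [-0.1403 -0.0137  0.0019]
```

Emit:
{"method": "carry_out", "body": {"targets": [{"hand":50,"x":0,"y":0,"z":0,"ax":0,"ay":0,"az":0},{"hand":50,"x":-0.02,"y":-0.002,"z":0,"ax":0,"ay":0,"az":0.15},{"hand":50,"x":-0.045,"y":-0.0045,"z":0,"ax":0,"ay":0,"az":0.33},{"hand":50,"x":-0.07,"y":-0.007,"z":0,"ax":0,"ay":0,"az":0.51},{"hand":50,"x":-0.095,"y":-0.0095,"z":0,"ax":0,"ay":0,"az":0.69},{"hand":50,"x":-0.12,"y":-0.012,"z":0,"ax":0,"ay":0,"az":0.87},{"hand":50,"x":-0.14,"y":-0.014,"z":0,"ax":0,"ay":0,"az":1.05},{"hand":50,"x":-0.14,"y":-0.014,"z":0,"ax":0,"ay":0,"az":1.095}]}}

```text
t: 3.9
tool_pos: [0.5719, 0.0143, 0.1919]
orientation: [2.17, 2.27, 0.002]
force: [1.5, -0.5, 2.2]
opening: 0.0537
gripper_force: 6.0
```

```bash
python3 - <<'E'
from h import *
st();c=camera_params('wrist');p,d=read_camera('wrist')
cv2.imwrite('pics/w2.png',p);p,d=read_camera('top')
for o in blobs(p,camera_params('top'),.0125,80):print(*o)
E
```

```text
t 3.9 tip [0.5722 0.0143 0.0059] yaw_y 2.6 zaxis [ 0.002 -0.    -1.   ] q [-0.06  0.26  1.75 -0.    1.13 -0.11] F [ 1.5 -0.5  2.2] open 0.0537 5.9962984174489975
```

View pics/w2.png

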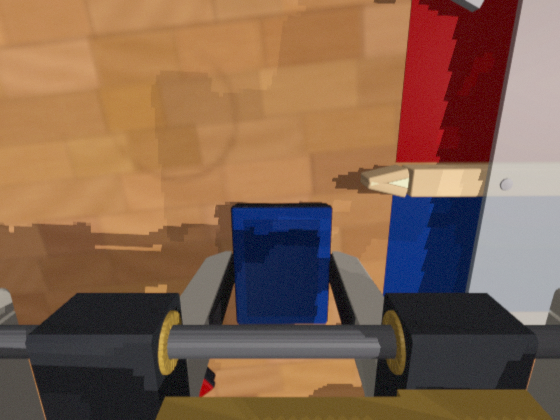

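The pad is held square at (281,265), and the divider nose is at (362,180) with its centre line on row ~180.

```bash
python3 - <<'E'
from h import *
c=camera_params('wrist');f=lambda l,z:(ray(c,l,z)*1000).round(1).tolist()
print('pad',f([(232,206),(330,206),(327,324),(235,324)],.0125))
print('div',f([(410,167),(485,166),(410,196),(485,194),(362,180)],.017))
print('deck',f([(516,20),(490,163),(482,196),(469,305)],.02))
print('liner',f([(411,20),(397,162),(393,198),(386,290)],0))
E
```

```text
pad [[544.1, 50.5], [594.7, 52.9], [599.5, -18.0], [546.1, -20.5]]
div [[630.8, 75.5], [667.0, 77.7], [633.2, 61.1], [670.2, 63.9], [608.3, 68.0]]
deck [[663.8, 139.2], [667.1, 79.5], [667.0, 63.5], [673.9, 2.9]]
liner [[626.8, 142.5], [630.4, 75.6], [631.2, 55.8], [635.5, -1.3]]
```

```bash
sed -i 's/^O=.*/O=np.array([.6315,.0665]);YW=3.3/' h.py; python3 - <<'E'
from h import *
st();go(*rk(-.02,-.046),.005,3.3)
E
```

```text
t 4.0 tip [0.5716 0.0147 0.0058] yaw_y 2.8 zaxis [ 0.001 -0.    -1.   ] q [-0.06  0.26  1.75 -0.    1.13 -0.11] F [ 1.1 -0.9  1.9] open 0.0534 5.999184921383858
yaw 3.3 turn [ 0.001  0.    -0.009] approx q6 -0.12
yaw 183.3 turn [ 0.000e+00 -2.000e-03  3.132e+00] approx q6 3.02
yaw -176.7 turn [ 0.000e+00 -2.000e-03  3.132e+00] approx q6 3.02
shift [0.0026 0.043  0.0009]
```

Emit:
{"method": "carry_out", "body": {"targets": [{"hand":50,"x":0.0025,"y":0.008,"z":0,"ax":0,"ay":0,"az":-0.009},{"hand":50,"x":0.0025,"y":0.022,"z":0,"ax":0,"ay":0,"az":-0.009},{"hand":50,"x":0.0025,"y":0.036,"z":0,"ax":0,"ay":0,"az":-0.009},{"hand":50,"x":0.0025,"y":0.043,"z":0,"ax":0,"ay":0,"az":-0.009},{"hand":50,"x":0.0025,"y":0.043,"z":0,"ax":0,"ay":0,"az":-0.009},{"hand":70,"x":0.0025,"y":0.043,"z":0,"ax":0,"ay":0,"az":-0.009},{"hand":70,"x":0.0025,"y":0.043,"z":0,"ax":0,"ay":0,"az":-0.009},{"hand":70,"x":0.0025,"y":0.043,"z":-0.03,"ax":0,"ay":0,"az":-0.009}]}}

```text
t: 5.0
tool_pos: [0.6115, 0.0197, 0.2182]
orientation: [-2.153, -2.281, 0.007]
force: [-0.0, 0.5, -0.6]
opening: 0.0651
gripper_force: 0.0
```

```bash
python3 - <<'E'
from h import *
st();go(*rk(-.085,-.046),.045,93.3);go(*rk(-.085,-.046),.045,-86.7)
E
```

```text
t 5.0 tip [0.6103 0.0197 0.0322] yaw_y 3.3 zaxis [-0.006  0.    -1.   ] q [-0.05  0.32  1.62 -0.    1.21 -0.11] F [-0.   0.5 -0.6] open 0.0651 0.0
yaw 93.3 turn [-0.005 -0.006 -1.57 ] approx q6 -1.68
yaw 273.3 turn [-0.006  0.005  1.571] approx q6 1.46
yaw -86.7 turn [-0.006  0.005  1.571] approx q6 1.46
shift [-0.0004 -0.0624 -0.0124]
yaw -86.7 turn [-0.006  0.005  1.571] approx q6 1.46
yaw 93.3 turn [-0.005 -0.006 -1.57 ] approx q6 -1.68
yaw -266.7 turn [-0.005 -0.006 -1.57 ] approx q6 -1.68
shift [-0.0004 -0.0624 -0.0124]
```

Emit:
{"method": "carry_out", "body": {"targets": [{"hand":50,"x":0,"y":-0.02,"z":-0.02,"ax":0,"ay":0,"az":-0.18},{"hand":30,"x":0,"y":-0.062,"z":-0.025,"ax":0,"ay":0,"az":-0.4},{"hand":30,"x":0,"y":-0.062,"z":-0.025,"ax":0,"ay":0,"az":-0.6},{"hand":30,"x":0,"y":-0.062,"z":-0.025,"ax":0,"ay":0,"az":-0.8},{"hand":30,"x":0,"y":-0.062,"z":-0.025,"ax":0,"ay":0,"az":-1.0},{"hand":30,"x":0,"y":-0.062,"z":-0.025,"ax":0,"ay":0,"az":-1.2},{"hand":30,"x":0,"y":-0.062,"z":-0.025,"ax":0,"ay":0,"az":-1.4},{"hand":30,"x":0,"y":-0.062,"z":-0.025,"ax":0,"ay":0,"az":-1.57}]}}

```text
t: 6.0
tool_pos: [0.5512, 0.016, 0.246]
orientation: [-0.022, -3.141, -0.0]
force: [0.4, -0.6, -0.7]
opening: 0.0279
gripper_force: 0.0
```

```bash
python3 - <<'E'
from h import *
st();go(*rk(-.085,-.046),.005,93.3);go(*rk(.026,-.046),.005,93.3)
E
```

```text
t 6.0 tip [0.5512 0.016  0.06  ] yaw_y 89.2 zaxis [-0.  0. -1.] q [-0.06  0.14  1.78 -0.    1.22 -1.62] F [ 0.4 -0.6 -0.7] open 0.0279 0.0
yaw 93.3 turn [ 0.    -0.    -0.072] approx q6 -1.69
yaw 273.3 turn [-1.00e-03 -0.00e+00  3.07e+00] approx q6 1.45
yaw -86.7 turn [-1.00e-03 -0.00e+00  3.07e+00] approx q6 1.45
shift [ 0.0019 -0.0003  0.055 ]
yaw 93.3 turn [ 0.    -0.    -0.072] approx q6 -1.69
yaw 273.3 turn [-1.00e-03 -0.00e+00  3.07e+00] approx q6 1.45
yaw -86.7 turn [-1.00e-03 -0.00e+00  3.07e+00] approx q6 1.45
shift [-0.1088  0.0076  0.055 ]
```

Emit:
{"method": "carry_out", "body": {"targets": [{"hand":30,"x":0.002,"y":0,"z":0.03,"ax":0,"ay":0,"az":-0.072},{"hand":30,"x":0.002,"y":0,"z":0.055,"ax":0,"ay":0,"az":-0.072},{"hand":30,"x":-0.012,"y":0.001,"z":0.055,"ax":0,"ay":0,"az":-0.072},{"hand":30,"x":-0.028,"y":0.002,"z":0.055,"ax":0,"ay":0,"az":-0.072},{"hand":30,"x":-0.044,"y":0.003,"z":0.055,"ax":0,"ay":0,"az":-0.072},{"hand":30,"x":-0.06,"y":0.004,"z":0.055,"ax":0,"ay":0,"az":-0.072},{"hand":30,"x":-0.06,"y":0.004,"z":0.055,"ax":0,"ay":0,"az":-0.072}]}}

```text
t: 6.88
tool_pos: [0.612, 0.0188, 0.1911]
orientation: [-0.081, 3.14, -0.0]
force: [-0.5, 0.4, -0.2]
opening: 0.0277
gripper_force: 0.0
```

```bash
python3 - <<'E'
from h import *
st();go(*rk(.026,-.046),.005,93.3)
p,d=read_camera('wrist');cv2.imwrite('pics/w3.png',p)
E
```

```text
t 6.88 tip [0.612  0.0188 0.0051] yaw_y 93.0 zaxis [ 0. -0. -1.] q [-0.05  0.36  1.63 -0.    1.15 -1.68] F [-0.5  0.4 -0.2] open 0.0277 0.0
yaw 93.3 turn [-0.     0.    -0.006] approx q6 -1.68
yaw 273.3 turn [0.    0.    3.136] approx q6 1.46
yaw -86.7 turn [0.    0.    3.136] approx q6 1.46
shift [-0.0482  0.0008  0.0001]
```

View pics/w3.png

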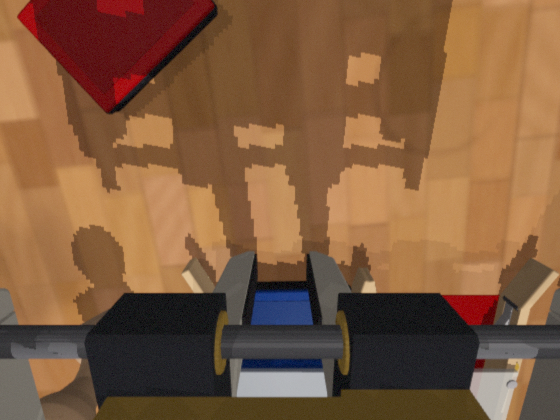

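The fingers at (240,270) and (322,270) are centred in the blue mouth and the pad runs straight ahead of them. I keep pushing past the catch.

Emit:
{"method": "carry_out", "body": {"targets": [{"hand":30,"x":-0.01,"y":0,"z":0,"ax":0,"ay":0,"az":-0.006},{"hand":30,"x":-0.02,"y":0,"z":0,"ax":0,"ay":0,"az":-0.006},{"hand":30,"x":-0.03,"y":0,"z":0,"ax":0,"ay":0,"az":-0.006},{"hand":30,"x":-0.038,"y":0.001,"z":0,"ax":0,"ay":0,"az":-0.006},{"hand":30,"x":-0.044,"y":0.001,"z":0,"ax":0,"ay":0,"az":-0.006},{"hand":30,"x":-0.049,"y":0.001,"z":0,"ax":0,"ay":0,"az":-0.006},{"hand":30,"x":-0.051,"y":0.001,"z":0,"ax":0,"ay":0,"az":-0.006},{"hand":30,"x":-0.051,"y":0.001,"z":0,"ax":0,"ay":0,"az":-0.006}]}}

```text
t: 7.92
tool_pos: [0.6627, 0.0225, 0.1914]
orientation: [-0.091, 3.14, 0.0]
force: [0.3, -0.2, 0.4]
opening: 0.0282
gripper_force: 0.0
```

```bash
python3 - <<'E'
from h import *
st();go(.475,.220,.06,-69)
E
```

```text
t 7.92 tip [0.6628 0.0225 0.0054] yaw_y 93.3 zaxis [ 0.  0. -1.] q [-0.04  0.48  1.47  0.    1.19 -1.67] F [ 0.3 -0.2  0.4] open 0.0282 0.0
yaw -69 turn [1.000e-03 0.000e+00 2.833e+00] approx q6 1.16
yaw 111 turn [-0.     0.    -0.309] approx q6 -1.98
yaw -249 turn [-0.     0.    -0.309] approx q6 -1.98
shift [ 0.176   0.208  -0.0547]
```

Emit:
{"method": "carry_out", "body": {"targets": [{"hand":30,"x":0.012,"y":0,"z":-0.02,"ax":0,"ay":0,"az":0},{"hand":45,"x":0.05,"y":0.03,"z":-0.065,"ax":0,"ay":0,"az":-0.15},{"hand":75,"x":0.09,"y":0.08,"z":-0.095,"ax":0,"ay":0,"az":-0.309},{"hand":75,"x":0.13,"y":0.13,"z":-0.1,"ax":0,"ay":0,"az":-0.309},{"hand":75,"x":0.17,"y":0.175,"z":-0.1,"ax":0,"ay":0,"az":-0.309},{"hand":75,"x":0.176,"y":0.208,"z":-0.1,"ax":0,"ay":0,"az":-0.309},{"hand":75,"x":0.176,"y":0.208,"z":-0.1,"ax":0,"ay":0,"az":-0.309}]}}

```text
t: 8.8
tool_pos: [0.4735, 0.2222, 0.2917]
orientation: [-0.579, 3.087, 0.001]
force: [0.7, -0.5, 0.1]
opening: 0.0696
gripper_force: 0.0
```

```bash
python3 - <<'E'
from h import *
st();c=camera_params('wrist');p,d=read_camera('wrist')
for o in blobs(p,c,.0125,1500):print(*o)
go(.475,.220,.005,111)
p,d=read_camera('top');c=camera_params('top')
cv2.imwrite('pics/t2.png',cv2.resize(p[100:300,120:345],(675,600),interpolation=cv2.INTER_CUBIC))
E
```

```text
t 8.8 tip [0.4737 0.2224 0.1057] yaw_y 111.2 zaxis [ 0.001  0.001 -1.   ] q [ 0.34  0.01  1.83  0.    1.3  -1.6 ] F [ 0.7 -0.5  0.1] open 0.0696 0.0
red [278. 214.] 474 220 52 70 -69.2
yaw 111 turn [-0.     0.001  0.003] approx q6 -1.6
yaw 291 turn [-2.000e-03 -0.000e+00 -3.139e+00] approx q6 -4.74
yaw -69 turn [-2.000e-03 -0.000e+00 -3.139e+00] approx q6 -4.74
shift [-0.0002 -0.0011  0.1006]
```

View pics/t2.png

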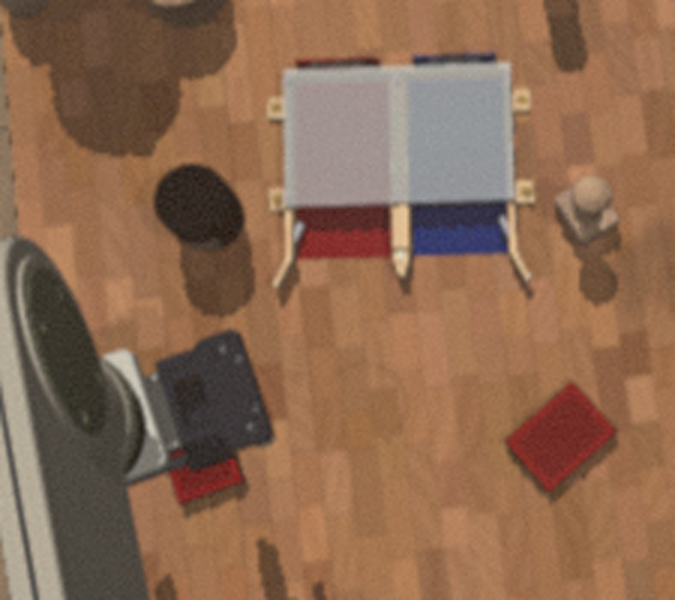

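The blue pad is out of sight under the deck, and its catch at (505,225) stands out. The gripper hangs over red pad 1 at (205,475).

Emit:
{"method": "carry_out", "body": {"targets": [{"hand":75,"x":0,"y":-0.002,"z":0.05,"ax":0,"ay":0,"az":0.005},{"hand":75,"x":0,"y":-0.002,"z":0.09,"ax":0,"ay":0,"az":0.005},{"hand":75,"x":0,"y":-0.002,"z":0.1,"ax":0,"ay":0,"az":0.005},{"hand":75,"x":0,"y":-0.002,"z":0.1,"ax":0,"ay":0,"az":0.005},{"hand":50,"x":0,"y":-0.002,"z":0.1,"ax":0,"ay":0,"az":0.005},{"hand":50,"x":0,"y":-0.002,"z":0.1,"ax":0,"ay":0,"az":0.005},{"hand":50,"x":0,"y":-0.002,"z":0.1,"ax":0,"ay":0,"az":0.005},{"hand":50,"x":0,"y":-0.002,"z":0.1,"ax":0,"ay":0,"az":0.005}]}}

```text
t: 9.9
tool_pos: [0.4765, 0.2184, 0.193]
orientation: [-0.565, 3.087, 0.001]
force: [-0.1, -1.1, 8.3]
opening: 0.0537
gripper_force: 6.0
```

```bash
python3 - <<'E'
from h import *
st();go(.48,.175,.005,57);go(*rk(-.09,.046),.005,3.3);go(*rk(-.02,.046),.005,3.3)
E
```

```text
t 9.9 tip [0.477  0.2186 0.007 ] yaw_y 110.7 zaxis [ 0.003  0.001 -1.   ] q [ 0.33  0.14  1.89 -0.    1.11 -1.6 ] F [-0.1 -1.1  8.3] open 0.0537 6.0006024688482285
yaw 57 turn [0.001 0.003 0.938] approx q6 -0.66
yaw 237 turn [-4.000e-03  1.000e-03 -2.204e+00] approx q6 -3.8
yaw -123 turn [-4.000e-03  1.000e-03 -2.204e+00] approx q6 -3.8
shift [ 0.0121 -0.0419  0.002 ]
yaw 3.3 turn [0.003 0.002 1.875] approx q6 0.27
yaw 183.3 turn [-0.002  0.003 -1.266] approx q6 -2.87
yaw -176.7 turn [-0.002  0.003 -1.266] approx q6 -2.87
shift [-0.0191 -0.1261  0.0021]
yaw 3.3 turn [0.003 0.002 1.875] approx q6 0.27
yaw 183.3 turn [-0.002  0.003 -1.266] approx q6 -2.87
yaw -176.7 turn [-0.002  0.003 -1.266] approx q6 -2.87
shift [-0.0859 -0.1471  0.0023]
```

Emit:
{"method": "carry_out", "body": {"targets": [{"hand":50,"x":0.006,"y":-0.02,"z":-0.001,"ax":0,"ay":0,"az":0.0},{"hand":50,"x":0.012,"y":-0.04,"z":-0.001,"ax":0,"ay":0,"az":0.12},{"hand":50,"x":0.012,"y":-0.055,"z":-0.001,"ax":0,"ay":0,"az":0.28},{"hand":50,"x":0.01,"y":-0.068,"z":-0.001,"ax":0,"ay":0,"az":0.45},{"hand":50,"x":0.006,"y":-0.08,"z":-0.001,"ax":0,"ay":0,"az":0.62},{"hand":50,"x":0.0,"y":-0.092,"z":-0.001,"ax":0,"ay":0,"az":0.79},{"hand":50,"x":-0.005,"y":-0.103,"z":-0.001,"ax":0,"ay":0,"az":0.96},{"hand":50,"x":-0.01,"y":-0.112,"z":-0.001,"ax":0,"ay":0,"az":1.13}]}}

```text
t: 10.9
tool_pos: [0.525, 0.1168, 0.193]
orientation: [1.185, 2.909, 0.001]
force: [-2.2, 0.8, 2.7]
opening: 0.0537
gripper_force: 6.0
```

```bash
python3 - <<'E'
from h import *
st();go(*rk(-.07,.046),.006,3.3)
E
```

```text
t 10.9 tip [0.5251 0.1169 0.007 ] yaw_y 45.7 zaxis [ 0.001  0.    -1.   ] q [ 0.12  0.18  1.85  0.    1.12 -0.67] F [-2.2  0.8  2.7] open 0.0537 5.993781164288521
yaw 3.3 turn [ 0.001 -0.     0.739] approx q6 0.07
yaw 183.3 turn [ 0.000e+00  1.000e-03 -2.402e+00] approx q6 -3.08
yaw -176.7 turn [ 0.000e+00  1.000e-03 -2.402e+00] approx q6 -3.08
shift [-0.0302  0.0177  0.001 ]
```

Emit:
{"method": "carry_out", "body": {"targets": [{"hand":50,"x":-0.006,"y":0.0035,"z":0,"ax":0,"ay":0,"az":0.15},{"hand":50,"x":-0.013,"y":0.0075,"z":0,"ax":0,"ay":0,"az":0.32},{"hand":50,"x":-0.02,"y":0.0115,"z":0,"ax":0,"ay":0,"az":0.49},{"hand":50,"x":-0.026,"y":0.015,"z":0,"ax":0,"ay":0,"az":0.65},{"hand":50,"x":-0.03,"y":0.018,"z":0,"ax":0,"ay":0,"az":0.739},{"hand":50,"x":-0.03,"y":0.018,"z":0,"ax":0,"ay":0,"az":0.739}]}}

```text
t: 11.65
tool_pos: [0.5592, 0.109, 0.193]
orientation: [2.148, 2.291, 0.002]
force: [0.6, -0.7, 2.7]
opening: 0.0531
gripper_force: 6.0
```

```bash
python3 - <<'E'
from h import *
st();c=camera_params('wrist');p,d=read_camera('wrist')
for o in blobs(p,c,.0125,1500):print(*o)
go(*rk(-.02,.046),.006,3.3)
cv2.imwrite('pics/w4.png',p)
E
```

```text
t 11.65 tip [0.5595 0.1091 0.007 ] yaw_y 3.7 zaxis [ 0.002  0.    -1.   ] q [ 0.1   0.25  1.76 -0.    1.13  0.04] F [ 0.6 -0.7  2.7] open 0.0531 6.0015202313661575
red [281. 261.] 559 112 52 70 3.6
red [443. 248.] 646 127 47 53 3.2
yaw 3.3 turn [ 0.002 -0.     0.008] approx q6 0.05
yaw 183.3 turn [ 0.000e+00  3.000e-03 -3.134e+00] approx q6 -3.1
yaw -176.7 turn [ 0.000e+00  3.000e-03 -3.134e+00] approx q6 -3.1
shift [-0.001   0.0498  0.001 ]
```

View pics/w4.png

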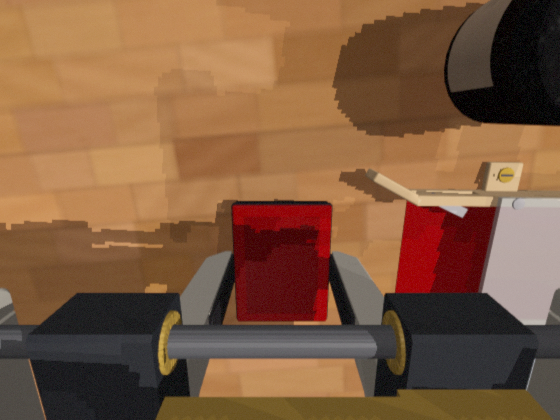

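The pad is held at (281,261). The left wall's inner edge runs along row ~206 with the catch at (452,209). Checking the lateral offset.

```bash
python3 - <<'E'
from h import *
c=camera_params('wrist');a=np.radians(3.3)
for n,l,z in(('wall',[(420,206),(490,206)],.017),('pad left',[(234,203),(330,203)],.0125),('pad right',[(237,321),(327,321)],.0125)):
    w=ray(c,l,z); print(n,(w*1000).round(1).tolist(),'rack y',((w-O)@[-np.sin(a),np.cos(a)]*1000).round(1))
E
```

```text
wall [[626.7, 151.5], [662.0, 153.8]] rack y [85.1 85.4]
pad left [[532.2, 145.7], [581.8, 149.0]] rack y [84.8 85.2]
pad right [[535.5, 74.7], [587.9, 78.1]] rack y [13.7 14.1]
```

Emit:
{"method": "carry_out", "body": {"targets": [{"hand":50,"x":-0.0035,"y":0.01,"z":0,"ax":0,"ay":0,"az":0.008},{"hand":50,"x":-0.0035,"y":0.024,"z":0,"ax":0,"ay":0,"az":0.008},{"hand":50,"x":-0.0035,"y":0.038,"z":0,"ax":0,"ay":0,"az":0.008},{"hand":50,"x":-0.0035,"y":0.049,"z":0,"ax":0,"ay":0,"az":0.008},{"hand":50,"x":-0.0035,"y":0.049,"z":0,"ax":0,"ay":0,"az":0.008},{"hand":70,"x":-0.0035,"y":0.049,"z":0,"ax":0,"ay":0,"az":0.008},{"hand":70,"x":-0.0035,"y":0.049,"z":0,"ax":0,"ay":0,"az":0.008},{"hand":70,"x":-0.0035,"y":0.047,"z":-0.04,"ax":0,"ay":0,"az":0.008}]}}

```text
t: 12.7
tool_pos: [0.6033, 0.1082, 0.2283]
orientation: [-2.155, -2.278, 0.01]
force: [-0.2, 0.6, 0.7]
opening: 0.0652
gripper_force: 0.0
```

```bash
python3 - <<'E'
from h import *
st();go(*rk(-.085,.044),.055,93.3)
E
```

```text
t 12.7 tip [0.6018 0.1081 0.0423] yaw_y 3.2 zaxis [-0.008 -0.001 -1.   ] q [ 0.09  0.32  1.61 -0.    1.23  0.04] F [-0.2  0.6  0.7] open 0.0652 0.0
yaw 93.3 turn [-0.007 -0.006 -1.573] approx q6 -1.53
yaw 273.3 turn [-0.006  0.007  1.569] approx q6 1.61
yaw -86.7 turn [-0.006  0.007  1.569] approx q6 1.61
shift [ 0.0006 -0.0594 -0.0122]
```

Emit:
{"method": "carry_out", "body": {"targets": [{"hand":50,"x":0,"y":-0.02,"z":-0.015,"ax":0,"ay":0,"az":-0.18},{"hand":30,"x":0,"y":-0.062,"z":-0.015,"ax":0,"ay":0,"az":-0.4},{"hand":30,"x":0,"y":-0.062,"z":-0.015,"ax":0,"ay":0,"az":-0.6},{"hand":30,"x":0,"y":-0.062,"z":-0.015,"ax":0,"ay":0,"az":-0.8},{"hand":30,"x":0,"y":-0.062,"z":-0.015,"ax":0,"ay":0,"az":-1.0},{"hand":30,"x":0,"y":-0.062,"z":-0.015,"ax":0,"ay":0,"az":-1.2},{"hand":30,"x":0,"y":-0.062,"z":-0.015,"ax":0,"ay":0,"az":-1.4},{"hand":30,"x":0,"y":-0.062,"z":-0.015,"ax":0,"ay":0,"az":-1.57}]}}

```text
t: 13.7
tool_pos: [0.5434, 0.105, 0.2469]
orientation: [-0.026, -3.141, 0.0]
force: [1.1, 0.2, 0.1]
opening: 0.0279
gripper_force: 0.0
```

```bash
python3 - <<'E'
from h import *
st();go(*rk(-.085,.044),.005,93.3);go(*rk(-.02,.044),.005,93.3)
E
```

```text
t 13.7 tip [0.5433 0.105  0.0609] yaw_y 89.1 zaxis [-0.001 -0.    -1.   ] q [ 0.1   0.14  1.78  0.    1.23 -1.46] F [1.1 0.2 0.1] open 0.0279 0.0
yaw 93.3 turn [-0.    -0.001 -0.074] approx q6 -1.53
yaw 273.3 turn [-1.000e-03  0.000e+00  3.068e+00] approx q6 1.61
yaw -86.7 turn [-1.000e-03  0.000e+00  3.068e+00] approx q6 1.61
shift [-0.0007  0.0006  0.0559]
yaw 93.3 turn [-0.    -0.001 -0.074] approx q6 -1.53
yaw 273.3 turn [-1.000e-03  0.000e+00  3.068e+00] approx q6 1.61
yaw -86.7 turn [-1.000e-03  0.000e+00  3.068e+00] approx q6 1.61
shift [-0.0655  0.0054  0.0559]
```

Emit:
{"method": "carry_out", "body": {"targets": [{"hand":30,"x":0,"y":0.0,"z":0.03,"ax":0,"ay":0,"az":-0.074},{"hand":30,"x":0,"y":0.001,"z":0.056,"ax":0,"ay":0,"az":-0.074},{"hand":30,"x":-0.012,"y":0.001,"z":0.056,"ax":0,"ay":0,"az":-0.074},{"hand":30,"x":-0.026,"y":0.002,"z":0.056,"ax":0,"ay":0,"az":-0.074},{"hand":30,"x":-0.04,"y":0.003,"z":0.056,"ax":0,"ay":0,"az":-0.074},{"hand":30,"x":-0.053,"y":0.004,"z":0.056,"ax":0,"ay":0,"az":-0.074},{"hand":30,"x":-0.065,"y":0.005,"z":0.056,"ax":0,"ay":0,"az":-0.074},{"hand":30,"x":-0.077,"y":0.006,"z":0.056,"ax":0,"ay":0,"az":-0.074}]}}

```text
t: 14.7
tool_pos: [0.6216, 0.1091, 0.1914]
orientation: [0.08, -3.14, 0.0]
force: [-0.0, -1.2, -0.1]
opening: 0.0279
gripper_force: 1.2
```

```bash
python3 - <<'E'
from h import *
st();go(*rk(.026,.0455),.005,93.3)
E
```

```text
t 14.7 tip [0.6216 0.1091 0.0054] yaw_y 92.9 zaxis [-0. -0. -1.] q [ 0.09  0.4   1.57 -0.    1.17 -1.53] F [-0.  -1.2 -0.1] open 0.0279 1.2378829345107079
yaw 93.3 turn [-0.    -0.    -0.007] approx q6 -1.54
yaw 273.3 turn [-0.     0.     3.135] approx q6 1.61
yaw -86.7 turn [-0.     0.     3.135] approx q6 1.61
shift [-0.0334  0.0026  0.0004]
```

Emit:
{"method": "carry_out", "body": {"targets": [{"hand":30,"x":-0.008,"y":0.001,"z":0,"ax":0,"ay":0,"az":-0.007},{"hand":30,"x":-0.016,"y":0.001,"z":0,"ax":0,"ay":0,"az":-0.007},{"hand":30,"x":-0.024,"y":0.001,"z":0,"ax":0,"ay":0,"az":-0.007},{"hand":30,"x":-0.03,"y":0.001,"z":0,"ax":0,"ay":0,"az":-0.007},{"hand":30,"x":-0.035,"y":0.001,"z":0,"ax":0,"ay":0,"az":-0.007},{"hand":30,"x":-0.036,"y":0.001,"z":0,"ax":0,"ay":0,"az":-0.007},{"hand":30,"x":-0.036,"y":0.001,"z":0,"ax":0,"ay":0,"az":-0.007}]}}

```text
t: 15.58
tool_pos: [0.6569, 0.1121, 0.1912]
orientation: [-0.091, 3.14, 0.0]
force: [0.7, 0.1, -0.2]
opening: 0.0279
gripper_force: 0.0
```

```bash
python3 - <<'E'
from h import *
st();go(.491,-.059,.1,42)
E
```

```text
t 15.57 tip [0.657  0.1121 0.0052] yaw_y 93.3 zaxis [ 0.  0. -1.] q [ 0.09  0.49  1.46  0.    1.19 -1.54] F [ 0.7  0.1 -0.2] open 0.0279 0.0
yaw 42 turn [0.    0.    0.896] approx q6 -0.64
yaw 222 turn [-0.     0.    -2.246] approx q6 -3.78
yaw -138 turn [-0.     0.    -2.246] approx q6 -3.78
shift [ 0.1756 -0.1612 -0.0948]
```

Emit:
{"method": "carry_out", "body": {"targets": [{"hand":30,"x":0.012,"y":0,"z":-0.02,"ax":0,"ay":0,"az":0},{"hand":45,"x":0.06,"y":-0.01,"z":-0.06,"ax":0,"ay":0,"az":0.15},{"hand":75,"x":0.1,"y":-0.05,"z":-0.095,"ax":0,"ay":0,"az":0.32},{"hand":80,"x":0.14,"y":-0.09,"z":-0.095,"ax":0,"ay":0,"az":0.49},{"hand":80,"x":0.16,"y":-0.13,"z":-0.095,"ax":0,"ay":0,"az":0.66},{"hand":80,"x":0.1755,"y":-0.161,"z":-0.095,"ax":0,"ay":0,"az":0.82},{"hand":80,"x":0.1755,"y":-0.161,"z":-0.095,"ax":0,"ay":0,"az":0.896},{"hand":80,"x":0.1755,"y":-0.161,"z":-0.095,"ax":0,"ay":0,"az":0.896}]}}

```text
t: 16.58
tool_pos: [0.4908, -0.0592, 0.2864]
orientation: [1.278, 2.869, 0.0]
force: [0.2, 0.4, -0.0]
opening: 0.0742
gripper_force: 0.0
```

```bash
python3 - <<'E'
from h import *
st();c=camera_params('wrist');p,d=read_camera('wrist');b=blobs(p,c,.0125,1500)
for o in b:print(*o)
go(b[0][2]/1000+.001,b[0][3]/1000-.001,.006,b[0][6])
E
```

```text
t 16.57 tip [ 0.4909 -0.0592  0.1004] yaw_y 42.0 zaxis [ 0.001 -0.    -1.   ] q [-0.22 -0.07  1.91  0.    1.3  -0.96] F [ 0.2  0.4 -0. ] open 0.0742 0.0
red [280. 217.] 490 -60 52 70 42.3
red [542. 195.] 639 100 38 52 3.1
blue [475. 263.] 644 21 39 72 3.0
yaw 42.3 turn [ 0.     0.    -0.004] approx q6 -0.96
yaw 222.3 turn [ 0.    -0.     3.138] approx q6 2.18
yaw -137.7 turn [ 0.    -0.     3.138] approx q6 2.18
shift [-0.0016 -0.0014  0.0944]
```

Emit:
{"method": "carry_out", "body": {"targets": [{"hand":80,"x":-0.001,"y":-0.001,"z":0.05,"ax":0,"ay":0,"az":-0.004},{"hand":80,"x":-0.001,"y":-0.001,"z":0.085,"ax":0,"ay":0,"az":-0.004},{"hand":80,"x":-0.001,"y":-0.001,"z":0.094,"ax":0,"ay":0,"az":-0.004},{"hand":60,"x":-0.001,"y":-0.001,"z":0.094,"ax":0,"ay":0,"az":-0.004},{"hand":50,"x":-0.001,"y":-0.001,"z":0.094,"ax":0,"ay":0,"az":-0.004},{"hand":50,"x":-0.001,"y":-0.001,"z":0.094,"ax":0,"ay":0,"az":-0.004},{"hand":50,"x":-0.001,"y":-0.001,"z":0.094,"ax":0,"ay":0,"az":-0.004},{"hand":50,"x":-0.001,"y":-0.001,"z":0.094,"ax":0,"ay":0,"az":-0.004}]}}

```text
t: 17.62
tool_pos: [0.492, -0.0605, 0.194]
orientation: [1.271, 2.87, 0.001]
force: [-0.5, 1.0, 5.8]
opening: 0.0535
gripper_force: 6.0
```

```bash
python3 - <<'E'
from h import *
st();go(*rk(-.07,.044),.007,3.3)
E
```

```text
t 17.62 tip [ 0.4925 -0.0606  0.008 ] yaw_y 42.2 zaxis [ 0.003 -0.001 -1.   ] q [-0.23  0.07  1.97  0.    1.11 -0.96] F [-0.5  1.   5.8] open 0.0535 6.004123762249947
yaw 3.3 turn [0.003 0.002 0.679] approx q6 -0.28
yaw 183.3 turn [-2.000e-03  3.000e-03 -2.462e+00] approx q6 -3.43
yaw -176.7 turn [-2.000e-03  3.000e-03 -2.462e+00] approx q6 -3.43
shift [0.0784 0.1618 0.0011]
```

Emit:
{"method": "carry_out", "body": {"targets": [{"hand":50,"x":0.007,"y":0.014,"z":0,"ax":0,"ay":0,"az":0.04},{"hand":50,"x":0.018,"y":0.037,"z":0,"ax":0,"ay":0,"az":0.14},{"hand":50,"x":0.03,"y":0.062,"z":0,"ax":0,"ay":0,"az":0.25},{"hand":50,"x":0.042,"y":0.087,"z":0,"ax":0,"ay":0,"az":0.36},{"hand":50,"x":0.054,"y":0.112,"z":0,"ax":0,"ay":0,"az":0.47},{"hand":50,"x":0.066,"y":0.137,"z":0,"ax":0,"ay":0,"az":0.58},{"hand":50,"x":0.075,"y":0.155,"z":0,"ax":0,"ay":0,"az":0.66},{"hand":50,"x":0.078,"y":0.162,"z":0,"ax":0,"ay":0,"az":0.679}]}}

```text
t: 18.62
tool_pos: [0.5594, 0.1069, 0.1937]
orientation: [2.155, 2.284, 0.001]
force: [-3.1, -6.1, 8.3]
opening: 0.0534
gripper_force: 6.0
```

```bash
python3 - <<'E'
from h import *
st();c=camera_params('wrist');p,d=read_camera('wrist')
for o in blobs(p,c,.0125,1500):print(*o)
go(*rk(-.02,.043),.006,3.3)
cv2.imwrite('pics/w5.png',p)
E
```

```text
t 18.62 tip [0.5597 0.1067 0.0077] yaw_y 3.3 zaxis [ 0.002 -0.001 -1.   ] q [ 0.1   0.25  1.76 -0.    1.13  0.04] F [-3.1 -6.1  8.3] open 0.0534 6.003032997250557
red [282. 262.] 559 108 52 70 3.3
red [440. 240.] 645 124 47 57 -0.7
yaw 3.3 turn [0.002 0.    0.   ] approx q6 0.04
yaw 183.3 turn [-1.000e-03  3.000e-03 -3.141e+00] approx q6 -3.1
yaw -176.7 turn [-1.000e-03  3.000e-03 -3.141e+00] approx q6 -3.1
shift [-0.0019  0.0495  0.0018]
```

View pics/w5.png

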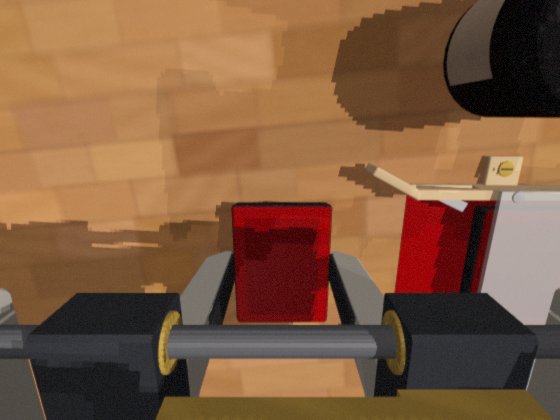

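Red pad 1's black rear edge is visible at (475,255), behind the catch at (452,203), which is out. Red pad 2 is held at (282,262), in line.

Emit:
{"method": "carry_out", "body": {"targets": [{"hand":50,"x":0.0005,"y":0.01,"z":0,"ax":0,"ay":0,"az":0},{"hand":50,"x":0.0005,"y":0.024,"z":0,"ax":0,"ay":0,"az":0},{"hand":50,"x":0.0005,"y":0.038,"z":0,"ax":0,"ay":0,"az":0},{"hand":50,"x":0.0005,"y":0.048,"z":0,"ax":0,"ay":0,"az":0},{"hand":50,"x":0.0005,"y":0.048,"z":0,"ax":0,"ay":0,"az":0},{"hand":70,"x":0.0005,"y":0.048,"z":0,"ax":0,"ay":0,"az":0},{"hand":70,"x":0.0005,"y":0.048,"z":0,"ax":0,"ay":0,"az":0},{"hand":70,"x":0.0005,"y":0.046,"z":-0.04,"ax":0,"ay":0,"az":0}]}}

```text
t: 19.68
tool_pos: [0.602, 0.1093, 0.2283]
orientation: [-2.152, -2.281, 0.01]
force: [1.3, -0.1, -0.3]
opening: 0.065
gripper_force: 0.0
```

Emit:
{"method": "carry_out", "body": {"targets": [{"hand":50,"x":0,"y":-0.02,"z":-0.015,"ax":0,"ay":0,"az":-0.18},{"hand":30,"x":0,"y":-0.062,"z":-0.015,"ax":0,"ay":0,"az":-0.4},{"hand":30,"x":0,"y":-0.062,"z":-0.015,"ax":0,"ay":0,"az":-0.6},{"hand":30,"x":0,"y":-0.062,"z":-0.015,"ax":0,"ay":0,"az":-0.8},{"hand":30,"x":0,"y":-0.062,"z":-0.015,"ax":0,"ay":0,"az":-1.0},{"hand":30,"x":0,"y":-0.062,"z":-0.015,"ax":0,"ay":0,"az":-1.2},{"hand":30,"x":0,"y":-0.062,"z":-0.015,"ax":0,"ay":0,"az":-1.4},{"hand":30,"x":0,"y":-0.062,"z":-0.015,"ax":0,"ay":0,"az":-1.57}]}}

```text
t: 20.68
tool_pos: [0.5421, 0.1059, 0.2469]
orientation: [-0.022, -3.141, 0.0]
force: [-0.1, 0.4, 0.3]
opening: 0.028
gripper_force: 0.0
```

```bash
python3 - <<'E'
from h import *
st();go(*rk(-.085,.044),.005,93.3);go(*rk(-.02,.044),.005,93.3)
E
```

```text
t 20.68 tip [0.5419 0.1059 0.0609] yaw_y 89.2 zaxis [-0.001 -0.    -1.   ] q [ 0.1   0.14  1.78  0.    1.23 -1.46] F [-0.1  0.4  0.3] open 0.028 0.0
yaw 93.3 turn [-0.    -0.001 -0.072] approx q6 -1.53
yaw 273.3 turn [-1.00e-03  0.00e+00  3.07e+00] approx q6 1.61
yaw -86.7 turn [-1.00e-03  0.00e+00  3.07e+00] approx q6 1.61
shift [-0.0021 -0.0004  0.0559]
yaw 93.3 turn [-0.    -0.001 -0.072] approx q6 -1.53
yaw 273.3 turn [-1.00e-03  0.00e+00  3.07e+00] approx q6 1.61
yaw -86.7 turn [-1.00e-03  0.00e+00  3.07e+00] approx q6 1.61
shift [-0.0669  0.0043  0.0559]
```

Emit:
{"method": "carry_out", "body": {"targets": [{"hand":30,"x":0,"y":0.0,"z":0.03,"ax":0,"ay":0,"az":-0.072},{"hand":30,"x":0,"y":0.0,"z":0.056,"ax":0,"ay":0,"az":-0.072},{"hand":30,"x":-0.012,"y":0.0,"z":0.056,"ax":0,"ay":0,"az":-0.072},{"hand":30,"x":-0.026,"y":0.001,"z":0.056,"ax":0,"ay":0,"az":-0.072},{"hand":30,"x":-0.04,"y":0.002,"z":0.056,"ax":0,"ay":0,"az":-0.072},{"hand":30,"x":-0.053,"y":0.003,"z":0.056,"ax":0,"ay":0,"az":-0.072},{"hand":30,"x":-0.065,"y":0.004,"z":0.056,"ax":0,"ay":0,"az":-0.072},{"hand":30,"x":-0.077,"y":0.005,"z":0.056,"ax":0,"ay":0,"az":-0.072}]}}

```text
t: 21.68
tool_pos: [0.6202, 0.1092, 0.1914]
orientation: [0.081, -3.14, 0.0]
force: [-2.4, -2.2, 1.7]
opening: 0.0277
gripper_force: 1.4
```

```bash
python3 - <<'E'
from h import *
st();go(*rk(.028,.0455),.005,93.3)
E
```

```text
t 21.68 tip [0.6201 0.1092 0.0054] yaw_y 93.0 zaxis [-0. -0. -1.] q [ 0.09  0.4   1.58 -0.    1.16 -1.53] F [-2.4 -2.2  1.7] open 0.0277 1.3988322392106056
yaw 93.3 turn [-0.    -0.    -0.006] approx q6 -1.54
yaw 273.3 turn [-1.000e-03  0.000e+00  3.136e+00] approx q6 1.61
yaw -86.7 turn [-1.000e-03  0.000e+00  3.136e+00] approx q6 1.61
shift [-0.0368  0.0024  0.0004]
```

Emit:
{"method": "carry_out", "body": {"targets": [{"hand":30,"x":-0.008,"y":0.001,"z":0,"ax":0,"ay":0,"az":-0.006},{"hand":30,"x":-0.016,"y":0.001,"z":0,"ax":0,"ay":0,"az":-0.006},{"hand":30,"x":-0.024,"y":0.001,"z":0,"ax":0,"ay":0,"az":-0.006},{"hand":30,"x":-0.031,"y":0.001,"z":0,"ax":0,"ay":0,"az":-0.006},{"hand":30,"x":-0.036,"y":0.001,"z":0,"ax":0,"ay":0,"az":-0.006},{"hand":30,"x":-0.038,"y":0.001,"z":0,"ax":0,"ay":0,"az":-0.006},{"hand":30,"x":-0.038,"y":0.001,"z":0,"ax":0,"ay":0,"az":-0.006}]}}

```text
t: 22.55
tool_pos: [0.6573, 0.1125, 0.1912]
orientation: [0.091, -3.139, -0.0]
force: [-4.3, 0.1, 1.9]
opening: 0.0277
gripper_force: 1.8
```

Emit:
{"method": "carry_out", "body": {"targets": [{"hand":30,"x":0.012,"y":0,"z":-0.02,"ax":0,"ay":0,"az":0},{"hand":30,"x":0.05,"y":0,"z":-0.06,"ax":0,"ay":0,"az":0},{"hand":30,"x":0.1,"y":0.0,"z":-0.095,"ax":0,"ay":0,"az":0.1},{"hand":30,"x":0.15,"y":-0.02,"z":-0.1,"ax":0,"ay":0,"az":0.25},{"hand":30,"x":0.2,"y":-0.05,"z":-0.1,"ax":0,"ay":0,"az":0.43},{"hand":30,"x":0.2,"y":-0.05,"z":-0.1,"ax":0,"ay":0,"az":0.6},{"hand":30,"x":0.2,"y":-0.05,"z":-0.1,"ax":0,"ay":0,"az":0.78},{"hand":30,"x":0.2,"y":-0.05,"z":-0.1,"ax":0,"ay":0,"az":0.96}]}}

```text
t: 23.55
tool_pos: [0.4607, 0.0508, 0.2917]
orientation: [1.378, 2.821, 0.001]
force: [-0.6, -0.4, 1.3]
opening: 0.0281
gripper_force: 0.0
```

```bash
python3 - <<'E'
from h import *
st();w,_=read_camera('wrist');p,d=read_camera('top')
a=cv2.resize(p[130:220,190:320],(780,540)[:2],interpolation=cv2.INTER_CUBIC)
cv2.imwrite('pics/end.png',np.hstack([cv2.resize(w,(400,300)),cv2.resize(a,(400,300))]))
E
```

```text
t 23.55 tip [0.4611 0.0508 0.1057] yaw_y 37.9 zaxis [ 0.002  0.    -1.   ] q [-0.   -0.16  1.99  0.    1.31 -0.66] F [-0.6 -0.4  1.3] open 0.0281 0.0
```

View pics/end.png

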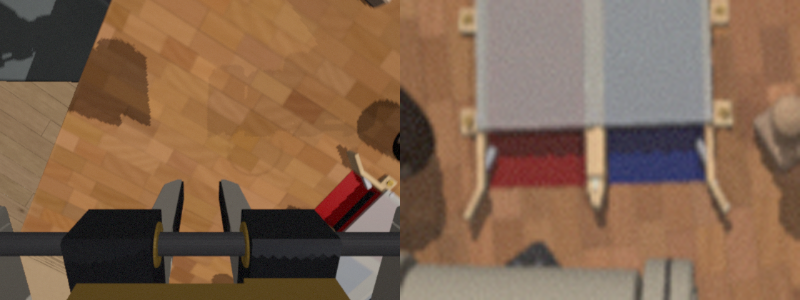

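In the end picture both mouths are clear and both catches stand out, at (490,160) and (703,155). The pads' dark rear edges lie just at the deck line. I check the catches numerically against the first image.

```bash
python3 - <<'E'
from h import *
p0=np.load('top0.npz')['p'].astype(int);p,d=read_camera('top');p=p.astype(int)
D=np.abs(p-p0).sum(2)
for n,(u0,u1) in(('L',(214,226)),('R',(283,294))): print(n,'catch zone diff mean/max',D[172:186,u0:u1].mean().round(1),D[172:186,u0:u1].max())
print('noise',D[120:160,220:280].mean().round(1),D[120:160,220:280].max())
# column profile of liner colour along bay: where liner ends (pad rear edge)
for n,u,ch in(('red',slice(228,246),2),('blue',slice(262,284),0)):
    print(n,[(v,int(p0[v,u,ch].mean()),int(p[v,u,ch].mean())) for v in range(165,186,1)])
print(blobs(p.astype('uint8'),camera_params('top'),0,60))
E
```

```text
L catch zone diff mean/max 10.6 31
R catch zone diff mean/max 9.0 26
noise 11.7 40
red [(165, 157, 152), (166, 157, 153), (167, 147, 143), (168, 114, 108), (169, 86, 72), (170, 82, 71), (171, 85, 81), (172, 85, 84), (173, 86, 83), (174, 85, 83), (175, 86, 84), (176, 97, 96), (177, 119, 117), (178, 130, 129), (179, 132, 128), (180, 131, 127), (181, 130, 129), (182, 131, 128), (183, 131, 129), (184, 131, 128), (185, 133, 132)]
blue [(165, 151, 148), (166, 134, 132), (167, 99, 92), (168, 71, 60), (169, 66, 61), (170, 67, 66), (171, 68, 67), (172, 68, 68), (173, 67, 66), (174, 69, 69), (175, 82, 80), (176, 98, 96), (177, 104, 103), (178, 106, 104), (179, 104, 103), (180, 105, 102), (181, 104, 104), (182, 104, 104), (183, 104, 101), (184, 97, 96), (185, 85, 85)]
[('blue', array([272., 179.]), 647, 21, 22, 72, 3.4)]
```

```bash
python3 -c "
from plant import *
print(robot.close_job())"
```

```text
the job is handed in; nothing more can be done
None
```

All three pads were slid flat into the bays of their colour, with both catches sprung back out in the last camera check and the jar and stamps left where they stood; I handed the job in at about 24 s, but `close_job` returned no verdict.

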